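# Clamp the tortilla press to the counter with the ratchet knob

## Robot

A 6-joint arm with a two-finger parallel gripper is mounted at the origin on the work surface. World frame = base frame: x ahead of the robot, y to its left, z up, the work surface at z = 0. Lengths are in m, angles in rad, forces in N, time in s.
With the tool pointing down it reaches from about 0.4 to 0.925 m from the base axis. Payload 3.4 kg.
Tool frame: the origin (TCP) lies on the centre line of the jaws, within the pads' length; the fingertips stand 8 mm ahead of it and the grasp point (between the pads) lies 11 mm behind it (env.tips_ahead is the distance from the TCP to the fingertips, in m); y points along the fingers, z is the direction in which the jaws open and shut, and the axes are right-handed (so a half turn about y gives the same grasp; the last joint's range is limited). The gripper opens to 85 mm and grips with 20 to 120 N. Pads are 22 mm wide; open, the fingers measure 114 mm over their backs; the gripper's body (76 mm by 85 mm) begins 54 mm behind the grasp point. The pads swing forward as they close: fully open they stand 13 mm farther back than shut.
Start: joints at [-1.22, 0.307, 1.506, -0, 1.328, -0.073], TCP at [0.236, -0.524, 0.239] pointing down, gripper open.
Joint ranges: [-3.12, 3.12], [-1.05, 2.28], [0.14, 2.33], [-1.42, 4.57], [0.1, 2.73], [-2.68, 2.68]. Speed limits (rad/s): [2.57, 2.57, 3.14, 3.14, 3.14, 3.14].

## Interface

Orientations are given as a 3x3 rotation matrix whose columns are the frame's x, y, z axes.
In Python, from workcell import env, read_camera, nets gives the robot as it stands. The module is installed in compiled form; this text tells all that it offers. Calls block until the motion is done:
- env.move_to(position, orientation): joint-space move of the TCP to a pose.
- env.line_to(position, rotation=None, vel=0.15, force_limit=None): straight line of the TCP; rotation=None keeps the orientation; vel is the mean speed in m/s. With force_limit (N) it stops when the force on the tool has changed by that much, and returns True; else False.
- env.move_joints(angles): joint-space move.
- env.open_gripper() and env.gripper_close(): open the fingers fully, or close them until they stop; the grip force is fixed at half the most.
- env.sleep(seconds).
- env.ik(position, orientation): joint angles nearest the present ones, or None.
- env.observe(): the state.
- read_camera(name): name is "side" or "top" or "wrist"; returns a dict with "frame" (420x560x3 uint8, red, green, blue), "depth" (420x560 float32, m along the optical axis (not along the pixel's ray), 0 where there is no reading), "fx", "fy", "cx", "cy" (pixels), "dist_coeffs" ([k1, k2, p1, p2, k3] as OpenCV has them; the pictures are not rectified), "R" (3x3) and "t" (3): a world point X has camera coordinates R X + t; the wrist camera has in their place "hand_eye" (4x4, takes a point from camera to tool coordinates, whose origin is the TCP and whose axes are the tool frame's). Camera axes: x right, y down, z forward; pixel columns grow to the right and rows downward; lengths in m; the calibration is good to about 2 mm. A picture is of the moment at which its call begins: read the wrist's pose just before it.
A pose or a line that the arm cannot do raises env.PlanningError and nothing moves.
- env.hand_in(): hands the job in, once; it reports no verdict.
Trained networks look in the newest picture that a camera, given by its name, has taken for a name from the list of things; names that differ only in an ending like _2 or _b are one class to them, and where a whole thing is asked for, a point or a joint stands for the part that bears it (a point fixed in the world has none). Each returns a list of dicts, best first, with "conf" (0 to 1); they miss things now and then, are a little off and sometimes report something else, mostly with a low value. They report only what shows in the picture. A call takes as long as a camera call. They do not tell look-alikes from the thing itself.
- nets.search_frame(label, camera): "centre" ([column, row] in pixels, amid what is visible of it).
The state is a dict: "clock": time; "qpos": joint angles; "qd": joint speeds; "tau": joint torques, N m; "tcp_pos": TCP position; "tcp_rot": TCP orientation; "wrist_force": force on the tool from outside, world axes, zero at the start; "ft_torque": the same for the moment, N m; "grip_width": finger opening in m.
Only numpy, scipy, OpenCV 4.12 (cv2) and the standard library are available. Lean on these libraries where they do the work, as an engineer would, in place of code of your own. Each camera call takes 0.05 s, during which the arm holds its last target.

## Task

Slide the tortilla press along the counter so that its tongue goes fully home in the counter clamp, gently against the end stop. Then tighten the clamp's ratchet knob clockwise until it slips, stopping within an eighth of a turn of slipping, and let go. Leave everything else on the counter where it is.

Things in the scene. Friction and masses are not known exactly. Their poses are not given: they have to be found in the camera images.
- press: closed aluminium tortilla press, loose, about 0.7 kg, rigid: round plates 156 mm across, upper plate's top 29 mm high, a lever bar folded over it (point bar). Origin: centre of the underside, on the counter; z up; x points to its tongue, a flat foot 36 mm wide, 12 mm thick, lying on the counter and ending 158 mm from the origin
- bar (a point): point in the press's lever bar, to grip and slide it by: press x = 25, y = 0, z = 55 mm. The bar runs along the press's x, 70 mm behind and 45 mm ahead of this point, 16 mm wide, 18 mm tall (46 to 64 mm above the counter). Below it is the plate, 29 mm high. Axes as the press
- tongue_tip (a point): middle of the end face of the press's tongue, 6 mm above the counter (press x = 158 mm); axes as the press
- clamp: steel counter clamp, bolted down: two cheeks (x = -31 to 31 mm) with a 41 mm slot between, flared at the mouth to 62 mm at x = -52 mm; on top a bridge 65 mm wide, 64 mm high. Origin: on the counter below the screw's axis; x points from the mouth into the slot. The tongue slides in along x; home when it meets the stop (press origin at clamp x = -136 mm, y = 0, same yaw)
- stop: dark steel end stop of the slot, 34 mm tall; origin at the foot of the face that the tongue meets (clamp x = 22 mm). The tongue must meet it gently: more than 22 N is ramming
- pad: rubber-faced clamping pad inside the slot, 24 mm across, on a short stiff spring, that comes straight down on the tongue; origin at the centre of its underside. At the start it is 2.5 to 11.5 mm above the level of the tongue's top. It sinks 7 mm per rad of screw turn
- knob_mid (a point): centre of the round black ribbed ratchet knob on top of the clamp, on the screw's axis 96 mm above the clamp's origin; grip here, from any side. Knob 35 mm across (38 over ribs), from 82 to 108 mm high; it does not rise or sink. Clockwise from above tightens, anticlockwise loosens; grip with 30 N or more or the fingers may slide on it
- ratchet (a joint): how far (rad) the knob has slipped round on its screw: 0 until it slips, then grows with the knob. Torque while turning: 0.18 N m with the pad free, rising over some 0.4 rad once it meets the tongue, level at 0.32 N m while slipping; when held still less. First slip after 0.8 to 2.1 rad of turning. The screw stays put when let go
- bowl_big: white ceramic bowl, 170 mm wide, 75 tall; bystander; origin under its centre
- bowl_small: blue-glazed bowl nested in the big bowl, 124 mm wide; bystander; origin under its centre
- tub: clear plastic lidded tub, 136 x 106 mm, 84 tall; bystander; origin under its centre
- whisk: stainless whisk lying on the counter, 290 mm long, 50 mm high; bystander; origin on the counter under its wires, its handle runs 210 mm along its -x
- cellar: turned wooden salt cellar, 54 mm wide, 46 tall, standing beside the clamp; bystander; origin under its centre
- dish: small white ceramic dish, 60 mm wide, 28 tall, standing beside the clamp; bystander; origin under its centre
- jar: glass jar with a steel cap, 60 mm wide, 85 tall; bystander; origin under its centre
Things that resemble listed ones, but are neither listed nor needed, are in the scene too. Leave any green look-alike of the press alone. Leave any pink look-alike of the clamp alone.

How it is judged:
On the way, in this order (a step that is already met when the one before it is completed fails the run):
1. the tongue is home in the slot, within 3.5 mm of the stop, the pad not yet clamping (x of tongue_tip in the frame of clamp above 0.0185 m and contact force between pad and press below 3 N), for 0.2 s.
2. the knob has slipped on its screw by more than 0.1 rad and the pad presses the tongue with more than 15 N (value of joint ratchet above 0.1 rad and contact force between pad and press above 15 N and x of tongue_tip in the frame of clamp above 0.0185 m), for 0.2 s.
At the end, for the whole second after the job is handed in: The tongue's end is within 3.5 mm of the end stop, the press lies flat (tilt under 0.05 rad) and still (under 10 mm/s), the knob has slipped by more than 0.1 rad, and the pad presses the tongue with more than 15 N by itself (all of step 2 and linear speed of press below 0.01 m/s and angle between press's own z axis and vertical below 0.05 rad); the robot touches nothing.
It fails at once if the press rams the end stop with more than 22 N (contact force between press and stop above 22 N).
It fails at once if the knob is ground on past its slip by more than 0.8 rad (value of joint ratchet above 0.8 rad).
It fails at once if a bystander is moved by more than 30 mm (distance of any of bowl_big, bowl_small, tub, whisk, cellar, dish, jar from where it was at the start of the episode above 0.03 m).
It also fails if it takes over 61 s, if anything falls off the work surface, if the arm or the gripper's body presses on something with over 40 N, if the wrist force passes 120 N, or if a joint passes its speed limit or range.

## Working session

There is one attempt and no reset: what is moved stays moved. The work goes in short steps, each a Python script; the robot and the scene stay as the last script left them, time stands still between calls to the robot, and variables do not carry over. Pictures are saved under pics/ and viewed, and the job is handed in when it is done.

```bash
mkdir -p pics; cat > h.py <<'E'
import numpy as np, cv2
from workcell import env, read_camera, nets
def K(c): return np.array([[c["fx"],0,c["cx"]],[0,c["fy"],c["cy"]],[0,0,1.]])
def save(c,n): cv2.imwrite("pics/"+n,c["frame"][:,:,::-1])
def ext(c,obs=None):
    if "R" in c: return np.array(c["R"]),np.array(c["t"])
    H=np.array(c["hand_eye"]); R=np.array(obs["tcp_rot"])@H[:3,:3]; t=np.array(obs["tcp_rot"])@H[:3,3]+obs["tcp_pos"]
    return R.T,-R.T@t
def pix2plane(c,uv,z,obs=None):
    R,t=ext(c,obs); n=cv2.undistortPoints(np.array([[uv]],float),K(c),np.array(c["dist_coeffs"],float))[0,0]
    d=R.T@np.array([n[0],n[1],1]); o=-R.T@t
    return o+d*(z-o[2])/d[2]
def cloud(c,obs=None):
    R,t=ext(c,obs); h,w=c["depth"].shape
    u,v=np.meshgrid(np.arange(w),np.arange(h)); p=np.stack([u,v],-1).reshape(-1,1,2).astype(float)
    n=cv2.undistortPoints(p,K(c),np.array(c["dist_coeffs"],float))[:,0]
    d=c["depth"].reshape(-1,1); P=np.hstack([n,np.ones((len(n),1))])*d
    W=(P-t)@R; W[d[:,0]==0]=np.nan
    return W.reshape(h,w,3)
E
python3 - <<'E'
from h import *
o=env.observe(); print(o["clock"],o["tcp_pos"],o["grip_width"])
for n in ["side","top","wrist"]:
    c=read_camera(n); save(c,n+"0.png")
    np.save(n+"0.npy",cloud(c,o))
    for l in ["press","bar","tongue_tip","clamp","stop","knob_mid","cellar","dish","jar"]:
        r=nets.search_frame(l,n); print(n,l,[(np.round(x["centre"]).tolist(),round(x["conf"],2)) for x in r[:3]])
print(env.observe()["clock"])
E
```

```text
0.0 [ 0.2362151  -0.52348721  0.23837931] 0.08533011825229891
side press [([301.0, 235.0], 0.95), ([351.0, 380.0], 0.87)]
side bar [([352.0, 379.0], 0.72), ([296.0, 233.0], 0.62)]
side tongue_tip [([301.0, 232.0], 0.72), ([351.0, 376.0], 0.67)]
side clamp [([232.0, 219.0], 0.91), ([185.0, 206.0], 0.66), ([299.0, 232.0], 0.64)]
side stop []
side knob_mid [([184.0, 190.0], 0.58), ([231.0, 201.0], 0.46)]
side cellar [([204.0, 253.0], 0.72), ([300.0, 235.0], 0.34), ([243.0, 193.0], 0.18)]
side dish [([242.0, 193.0], 0.62)]
side jar [([279.0, 318.0], 0.73)]
top press [([268.0, 228.0], 0.87), ([136.0, 316.0], 0.78)]
top bar [([266.0, 228.0], 0.71), ([134.0, 316.0], 0.66)]
top tongue_tip [([137.0, 314.0], 0.83)]
top clamp [([261.0, 105.0], 0.7), ([261.0, 159.0], 0.57)]
top stop [([136.0, 184.0], 0.21)]
top knob_mid [([266.0, 99.0], 0.66)]
top cellar [([212.0, 154.0], 0.63)]
top dish [([301.0, 154.0], 0.59), ([266.0, 228.0], 0.25)]
top jar [([154.0, 247.0], 0.59)]
wrist press []
wrist bar []
wrist tongue_tip []
wrist clamp []
wrist stop []
wrist knob_mid []
wrist cellar []
wrist dish []
wrist jar []
1.5
```

View pics/top0.png

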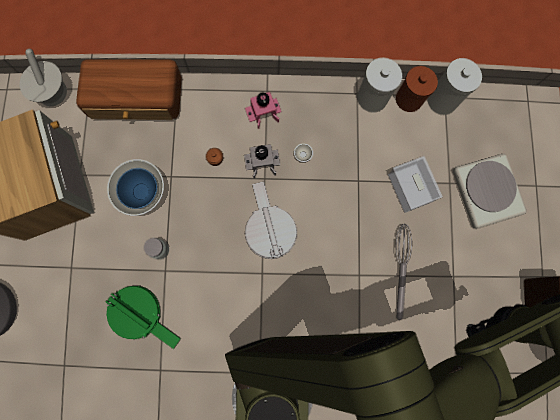

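View pics/side0.png

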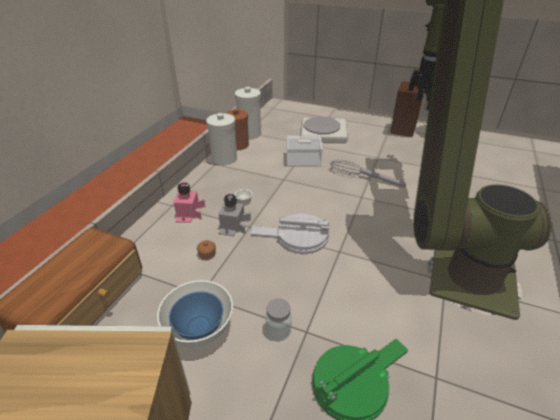

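The top view shows the grey press at (270,230) with its tongue end near (259,184). The grey clamp is at (262,158) with the cellar at (214,156) and the dish at (303,153), and the pink look-alike is at (263,105). Next I'll get metric positions.

```bash
python3 - <<'E'
import numpy as np, cv2
f=cv2.imread("pics/top0.png")
cv2.imwrite("pics/topcrop.png",cv2.resize(f[120:270,195:345],(750,750),interpolation=cv2.INTER_CUBIC)[:600])
W=np.load("top0.npy")
for uv in [(262,152),(262,147),(214,156),(303,153),(270,230),(259,184),(262,190),(285,250),(268,225),(276,252),(250,161),(273,160)]:
    print(uv,np.round(W[uv[1],uv[0]],4))
# press plate & bar points by height
sub=W[170:270,235:310].reshape(-1,3)
for lo,hi in [(.006,.016),(.02,.036),(.054,.075)]:
    s=sub[(sub[:,2]>lo)&(sub[:,2]<hi)]; print(lo,hi,len(s),np.round(s.mean(0),4),np.round(s.min(0),4),np.round(s.max(0),4))
sub=W[135:185,235:295].reshape(-1,3)
for lo,hi in [(.02,.05),(.054,.07),(.09,.12)]:
    s=sub[(sub[:,2]>lo)&(sub[:,2]<hi)]; print(lo,hi,len(s),np.round(s.mean(0),4),np.round(s.min(0),4),np.round(s.max(0),4))
E
```

```text
(262, 152) [0.6936 0.0445 0.1074]
(262, 147) [0.7084 0.0449 0.1079]
(214, 156) [0.6972 0.1901 0.044 ]
(303, 153) [ 0.7232 -0.0792  0.0099]
(270, 230) [0.4748 0.0164 0.0623]
(259, 184) [0.6212 0.0535 0.013 ]
(262, 190) [0.6031 0.044  0.0113]
(285, 250) [ 0.4214 -0.0286  0.0272]
(268, 225) [0.4887 0.0225 0.0656]
(276, 252) [ 0.4117 -0.0022  0.0653]
(250, 161) [0.6939 0.0834 0.009 ]
(273, 160) [0.6843 0.0126 0.0596]
0.006 0.016 441 [0.5492 0.0355 0.0106] [ 0.3651 -0.1011  0.006 ] [0.6641 0.1222 0.016 ]
0.02 0.036 1754 [0.4787 0.017  0.0287] [ 0.3996 -0.0597  0.0201] [0.6626 0.0909 0.0359]
0.054 0.075 294 [0.4681 0.0137 0.0617] [ 0.4007 -0.0193  0.0541] [0.5424 0.0412 0.0711]
0.02 0.05 58 [0.6677 0.0305 0.0312] [ 0.6421 -0.0509  0.0202] [0.7286 0.0746 0.0494]
0.054 0.07 303 [0.6902 0.0471 0.0634] [0.6612 0.0123 0.0541] [0.7332 0.0849 0.0699]
0.09 0.12 143 [0.6951 0.0476 0.1059] [0.6773 0.0301 0.0905] [0.716  0.065  0.1187]
```

View pics/topcrop.png

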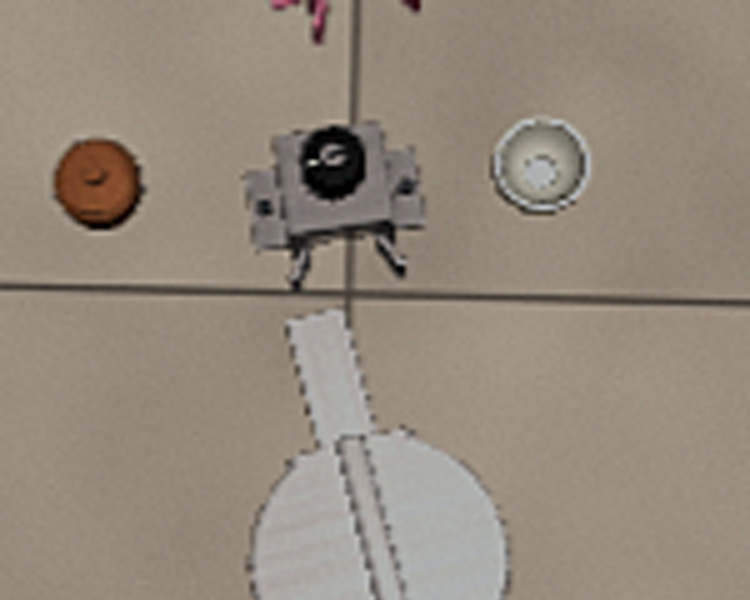

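```bash
cat >> h.py <<'E'
def Rd(yaw): # tool down, jaw opening axis at yaw+90deg
    c,s=np.cos(yaw),np.sin(yaw); x=np.array([c,s,0]); y=np.array([0,0,-1.]); z=np.array([-s,c,0]); return np.stack([x,y,z],1)
E
python3 - <<'E'
from h import *
o=env.observe(); print(np.round(o["tcp_rot"],3)); c=read_camera("wrist"); print(np.round(c["hand_eye"],3),c["fx"])
for yaw in [0,.24,np.pi,-np.pi+.24, -np.pi/2,np.pi/2]:
  for p in [[.5,.02,.2],[.5,.02,.065],[.54,.02,.07],[.695,.047,.1],[.5,.03,.35]]:
    q=env.ik(p,Rd(yaw)); print(round(yaw,2),p,None if q is None else np.round(q,2))
E
```

```text
[[-0.911 -0.     0.411]
 [-0.411 -0.    -0.911]
 [ 0.    -1.     0.   ]]
[[ 0.001  0.955  0.297 -0.076]
 [-0.002 -0.297  0.955 -0.135]
 [ 1.    -0.001  0.002 -0.   ]
 [ 0.     0.     0.     1.   ]] 324.5410460754753
0 [0.5, 0.02, 0.2] [-0.04  0.24  1.72 -0.    1.19 -1.62]
0 [0.5, 0.02, 0.065] [-0.04  0.41  1.88 -0.    0.85 -1.62]
0 [0.54, 0.02, 0.07] [-0.04  0.44  1.79 -0.    0.91 -1.61]
0 [0.695, 0.047, 0.1] [ 0.01  0.59  1.4  -0.    1.16 -1.56]
0 [0.5, 0.03, 0.35] [-0.02  0.13  1.46 -0.    1.55 -1.6 ]
0.24 [0.5, 0.02, 0.2] [-0.04  0.24  1.72 -0.    1.19 -1.86]
0.24 [0.5, 0.02, 0.065] [-0.04  0.41  1.88 -0.    0.85 -1.86]
0.24 [0.54, 0.02, 0.07] [-0.04  0.44  1.79 -0.    0.91 -1.85]
0.24 [0.695, 0.047, 0.1] [ 0.01  0.59  1.4  -0.    1.16 -1.8 ]
0.24 [0.5, 0.03, 0.35] [-0.02  0.13  1.46 -0.    1.55 -1.84]
3.14 [0.5, 0.02, 0.2] [-0.04  0.24  1.72 -0.    1.19  1.53]
3.14 [0.5, 0.02, 0.065] [-0.04  0.41  1.88 -0.    0.85  1.53]
3.14 [0.54, 0.02, 0.07] [-0.04  0.44  1.79 -0.    0.91  1.53]
3.14 [0.695, 0.047, 0.1] [ 0.01  0.59  1.4  -0.    1.16  1.58]
3.14 [0.5, 0.03, 0.35] [-0.02  0.13  1.46 -0.    1.55  1.55]
-2.9 [0.5, 0.02, 0.2] [-0.04  0.24  1.72 -0.    1.19  1.29]
-2.9 [0.5, 0.02, 0.065] [-0.04  0.41  1.88 -0.    0.85  1.29]
-2.9 [0.54, 0.02, 0.07] [-0.04  0.44  1.79 -0.    0.91  1.29]
-2.9 [0.695, 0.047, 0.1] [ 0.01  0.59  1.4  -0.    1.16  1.34]
-2.9 [0.5, 0.03, 0.35] [-0.02  0.13  1.46 -0.    1.55  1.31]
-1.57 [0.5, 0.02, 0.2] [-0.04  0.24  1.72 -0.    1.19 -0.04]
-1.57 [0.5, 0.02, 0.065] [-0.04  0.41  1.88 -0.    0.85 -0.04]
-1.57 [0.54, 0.02, 0.07] [-0.04  0.44  1.79 -0.    0.91 -0.04]
-1.57 [0.695, 0.047, 0.1] [ 0.01  0.59  1.4  -0.    1.16  0.01]
-1.57 [0.5, 0.03, 0.35] [-0.02  0.13  1.46 -0.    1.55 -0.02]
1.57 [0.5, 0.02, 0.2] None
1.57 [0.5, 0.02, 0.065] None
1.57 [0.54, 0.02, 0.07] None
1.57 [0.695, 0.047, 0.1] None
1.57 [0.5, 0.03, 0.35] None
```

```bash
python3 - <<'E'
from h import *
env.move_to([.55,.04,.27],Rd(0.1))
o=env.observe(); c=read_camera("wrist"); save(c,"w1.png"); np.save("w1.npy",cloud(c,o))
for l in ["press","tongue_tip","clamp","knob_mid","bar"]:
    r=nets.search_frame(l,"wrist"); print(l,[(np.round(x["centre"]).tolist(),round(x["conf"],2)) for x in r[:3]])
print(o["clock"],o["tcp_pos"])
import pickle; c["o"]=o; pickle.dump(c,open("w1.pkl","wb"))
E
```

```text
press [([268.0, 110.0], 0.92), ([545.0, 93.0], 0.3)]
tongue_tip [([266.0, 114.0], 0.85)]
clamp [([272.0, 294.0], 0.78), ([277.0, 364.0], 0.57)]
knob_mid [([271.0, 322.0], 0.84), ([370.0, 296.0], 0.68)]
bar [([267.0, 114.0], 0.74), ([271.0, 317.0], 0.39), ([543.0, 93.0], 0.21)]
3.85 [0.55006546 0.03917847 0.26991561]
```

View pics/w1.png

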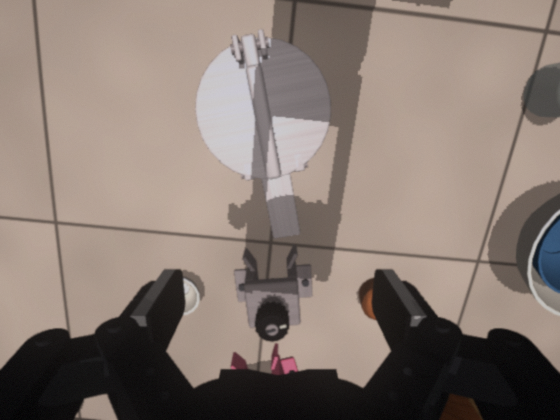

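The wrist view shows the press disc at (263,108), its tongue end near (286,235), and the clamp bridge at (272,300) with the knob at (272,320). I'll fit the poses from the depth bands.

```bash
python3 - <<'E'
from h import *
W=np.load("w1.npy")
fl=W[200:260,60:180].reshape(-1,3); print("floor z",np.nanmedian(fl[:,2]))
def rect(P):
    r=cv2.minAreaRect((P[:,:2]*1000).astype(np.float32)); return np.round(r[0],1),np.round(r[1],1),round(r[2],2)
def band(v0,v1,u0,u1,lo,hi,erode=0):
    S=W[v0:v1,u0:u1]; m=((S[...,2]>lo)&(S[...,2]<hi)).astype(np.uint8)
    n,lab,st,_=cv2.connectedComponentsWithStats(m); k=1+np.argmax(st[1:,4]); m=lab==k
    return S[m]
for nm,a in dict(tongue=(182,240,250,310,.007,.017),plate=(30,185,190,340,.022,.036),bar=(25,190,225,300,.052,.072),bridge=(265,335,235,310,.055,.072),knob=(285,345,245,300,.1,.116)).items():
    P=band(*a); print(nm,len(P),"mean",np.round(P.mean(0)*1000,1),rect(P))
    e,v=np.linalg.eigh(np.cov(P[:,:2].T)); print("  axis",np.round(np.arctan(v[1,1]/v[0,1]),4))
    if nm in("plate","knob"): print("  circ",cv2.minEnclosingCircle((P[:,:2]*1000).astype(np.float32)))
f=cv2.imread("pics/w1.png"); cv2.imwrite("pics/w1crop.png",cv2.resize(f[170:345,190:350],None,fx=3.4,fy=3.4,interpolation=cv2.INTER_CUBIC))
E
```

```text
floor z 0.000656443393883103
tongue 1566 mean [592.9  47.3  12.1] (array([592.8,  47.5]), array([76.4, 36. ]), 15.77)
  axis 0.3063
plate 6454 mean [466.8  49.4  28.9] (array([467.1,  54. ]), array([147.7,  67.9]), 16.16)
  axis 0.2549
  circ ((474.0519104003906, 30.367815017700195), 74.05887603759766)
bar 2702 mean [464.1  11.1  61.3] (array([475.2,  12.5]), array([146. ,  38.1]), 14.59)
  axis 0.2816
bridge 1699 mean [689.   45.6  63.8] (array([699.6,  46.2]), array([62.4, 63.9]), 10.01)
  axis 1.5673
knob 801 mean [696.4  46.1 107.4] (array([698.9,  46. ]), array([35.6, 35.7]), 14.28)
  axis -0.2874
  circ ((699.2488403320312, 46.0167236328125), 18.75551986694336)
```

View pics/w1crop.png

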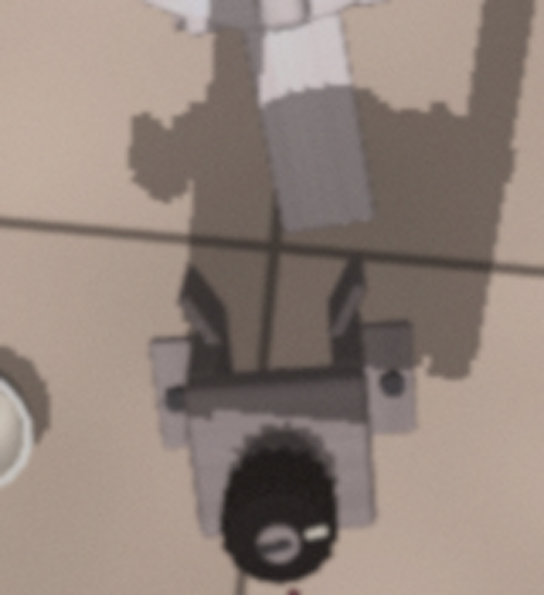

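```bash
python3 - <<'E'
from h import *
from scipy.optimize import least_squares
def linefit(P):
    vx,vy,x0,y0=cv2.fitLine((P[:,:2]*1000).astype(np.float32),cv2.DIST_HUBER,0,.01,.01).ravel(); 
    d=np.abs((P[:,0]*1000-x0)*vy-(P[:,1]*1000-y0)*vx)
    return round(np.degrees(np.arctan2(vy,vx))%180,2),(round(x0,1),round(y0,1)),len(P),round(d.mean(),2)
def edges(W,box,lo,hi):
    v0,v1,u0,u1=box; S=W[v0:v1,u0:u1]; m=(S[...,2]>lo)&(S[...,2]<hi)
    L=[];R=[];T=[];B=[]
    for r in range(m.shape[0]):
        i=np.where(m[r])[0]
        if len(i)>3: L.append(S[r,i[0]]);R.append(S[r,i[-1]])
    for k in range(m.shape[1]):
        i=np.where(m[:,k])[0]
        if len(i)>3: T.append(S[i[0],k]);B.append(S[i[-1],k])
    return map(np.array,(L,R,T,B))
W=np.load("w1.npy")
L,R,T,B=edges(W,(270,335,240,310),.058,.068)
print("bridge L",linefit(L),"R",linefit(R),"T",linefit(T))
L,R,T,B=edges(W,(190,237,255,305),.007,.017)
print("tongue L",linefit(L[:-8]),"R",linefit(R[:-8]),"B",linefit(B[8:-8]))
L,R,T,B=edges(W,(185-130,120,190,340),.022,.036)
Q=np.vstack([L,R])[:,:2]*1000
f=least_squares(lambda p:np.hypot(Q[:,0]-p[0],Q[:,1]-p[1])-p[2],[478,15,78],loss="soft_l1"); print("plate",np.round(f.x,1),len(Q))
Wt=np.load("top0.npy")
L,R,T,B=edges(Wt,(140,172,245,280),.055,.07)
print("top bridge L",linefit(L),"R",linefit(R),"B",linefit(B))
L,R,T,B=edges(Wt,(180,208,245,280),.005,.018)
print("top tongue L",linefit(L),"R",linefit(R))
E
```

```text
bridge L (np.float32(9.63), (np.float32(702.7), np.float32(15.3)), 47, np.float64(1.62)) R (np.float32(9.97), (np.float32(687.6), np.float32(75.9)), 47, np.float64(1.67)) T (np.float32(99.77), (np.float32(670.6), np.float32(36.6)), 56, np.float64(1.56))
tongue L (np.float32(15.99), (np.float32(595.4), np.float32(30.2)), 39, np.float64(0.35)) R (np.float32(15.76), (np.float32(591.9), np.float32(65.4)), 39, np.float64(0.3)) B (np.float32(98.72), (np.float32(629.4), np.float32(51.4)), 19, np.float64(0.38))
plate [477.6  14.3  74.5] 130
top bridge L (np.float32(8.96), (np.float32(691.4), np.float32(78.2)), 22, np.float64(3.4)) R (np.float32(10.11), (np.float32(700.0), np.float32(17.1)), 22, np.float64(2.98)) B (np.float32(99.37), (np.float32(667.4), np.float32(42.1)), 24, np.float64(3.33))
top tongue L (np.float32(26.63), (np.float32(587.1), np.float32(72.9)), 26, np.float64(8.91)) R (np.float32(30.09), (np.float32(597.2), np.float32(28.4)), 26, np.float64(12.75))
```

```bash
cat >> h.py <<'E'
CY=0.171; CO=np.array([.6995,.0461]); PY=.277; PO=np.array([.4775,.0147])
def d2(y): return np.array([np.cos(y),np.sin(y)])
def n2(y): return np.array([-np.sin(y),np.cos(y)])
E
python3 - <<'E'
from h import *
b=PO+.025*d2(PY)
env.move_to([*b,.12],Rd(PY))
print(env.line_to([*b,.046],vel=.06,force_limit=8))
o=env.observe(); print(o["clock"],o["tcp_pos"],o["wrist_force"])
env.gripper_close()
o=env.observe(); print(o["clock"],o["tcp_pos"],o["wrist_force"],o["grip_width"])
c=read_camera("wrist"); save(c,"w2.png"); np.save("w2.npy",cloud(c,o))
E
```

```text
False
6.2083 [0.50189761 0.02154845 0.04637087] [ 0.28444483 -0.75071761  0.03975796]
6.85 [0.50157285 0.02168663 0.04624418] [-0.83837278  0.30770722  3.13634721] 0.015168274587712211
```

View pics/w2.png

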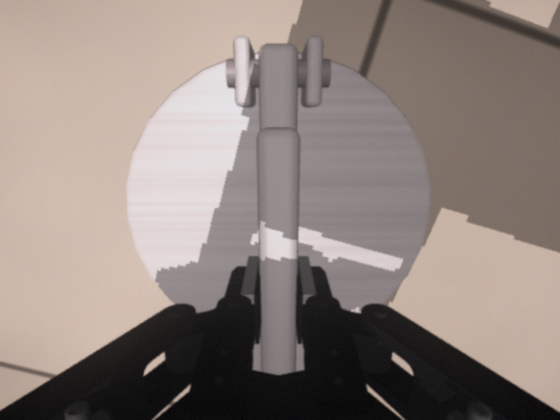

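```bash
python3 - <<'E'
from h import *
z=env.observe()["tcp_pos"][2]
p=CO+d2(CY)*(-.224+.025)
print(env.line_to([*p,z],rotation=Rd(CY),vel=.03,force_limit=15))
o=env.observe(); print(o["clock"],o["tcp_pos"],p,o["wrist_force"],o["grip_width"])
c=read_camera("top"); save(c,"t3.png"); np.save("t3.npy",cloud(c))
f=c["frame"][120:270,195:345,::-1]; cv2.imwrite("pics/t3c.png",cv2.resize(f,(600,600),interpolation=cv2.INTER_CUBIC))
c=read_camera("side"); f=c["frame"][170:280,180:350,::-1]; cv2.imwrite("pics/s3c.png",cv2.resize(f,None,fx=4,fy=4,interpolation=cv2.INTER_CUBIC))
E
```

```text
False
7.3667 [0.50346843 0.01243438 0.04625066] [0.5034024 0.0122366] [0.14242643 3.30703589 2.61128346] 0.015242207690732118
```

View pics/t3c.png

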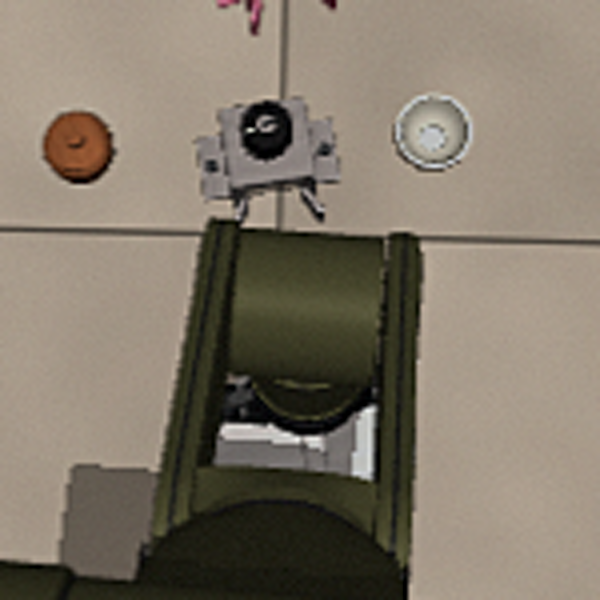

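View pics/s3c.png

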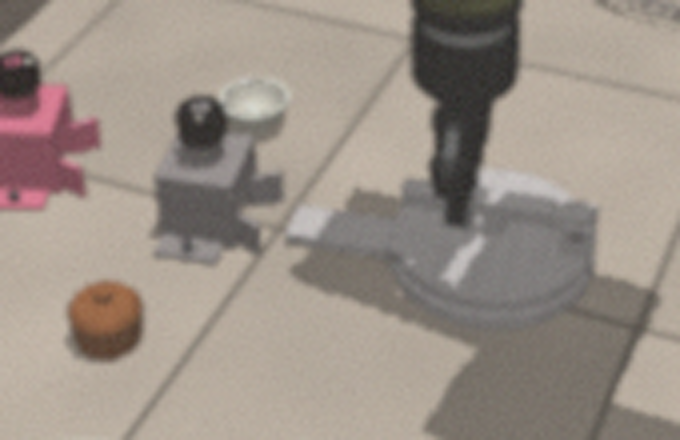

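The top view is mostly blocked by the arm. The side view shows the tongue tip at about (310,225) in the crop, facing the mouth between the prongs at (265,190) and (245,235). Sliding in.

```bash
python3 - <<'E'
from h import *
z=env.observe()["tcp_pos"][2]
def cl():
    o=env.observe(); r=o["tcp_pos"][:2]-CO; return o, np.round([d2(CY)@r*1e3+133, n2(CY)@r*1e3],2), np.round([d2(CY)@o["wrist_force"][:2],n2(CY)@o["wrist_force"][:2],o["wrist_force"][2]],1)
for tip,v in [(-.045,.03),(-.03,.03),(-.010,.03),(.005,.03)]:
    p=CO+d2(CY)*(tip-.133)
    s=env.line_to([*p,z],rotation=Rd(CY),vel=v,force_limit=9); o,a,f=cl(); print(tip,s,round(o["clock"],2),"tip",a,"f",f, np.round(o["ft_torque"],2))
    if s: break
E
```

```text
-0.045 True 7.74 tip [-65.94   0.2 ] f [-1.3 -0.2  4.5] [ 0.04 -0.05 -0.08]
```

```bash
cat >> h.py <<'E'
def cl():
    o=env.observe(); r=o["tcp_pos"][:2]-CO; return o, np.round([d2(CY)@r*1e3+133, n2(CY)@r*1e3],2), np.round([d2(CY)@o["wrist_force"][:2],n2(CY)@o["wrist_force"][:2],o["wrist_force"][2]],1)
def adv(tips,v,F,y=0):
    z=.0462
    for tip in tips:
        p=CO+d2(CY)*(tip-.133)+n2(CY)*y
        s=env.line_to([*p,z],rotation=Rd(CY),vel=v,force_limit=F); o,a,f=cl(); print(tip,s,round(o["clock"],2),"tip",a,"f",f, np.round(o["ft_torque"],2))
        if s: return s
E
python3 - <<'E'
from h import *
adv([-.055,-.04,-.025],.02,16)
E
```

```text
-0.055 True 8.09 tip [-66.     0.18] f [-2.1 -0.   5.1] [ 0.02 -0.15 -0.14]
```

```bash
python3 - <<'E'
from h import *
adv([-.064,-.062,-.059],.02,None)
E
```

```text
-0.064 False 8.37 tip [-65.94   0.18] f [-3.7  1.6  8.1] [ 0.21  0.52 -0.14]
-0.062 False 8.62 tip [-65.96   0.21] f [-9.1 -0.1 12.1] [-0.15  1.   -0.13]
-0.059 False 8.92 tip [-65.96   0.22] f [-13.9  -1.4  18.6] [-0.52  1.72 -0.16]
```

The arm isn't moving despite a 7 mm target offset, and the vertical force is growing. I'll check whether something is touching, or whether the downward push is jamming the press by friction.

```bash
python3 - <<'E'
from h import *
c=read_camera("side"); f=c["frame"][180:270,200:340,::-1]; cv2.imwrite("pics/s4.png",cv2.resize(f,None,fx=5,fy=5,interpolation=cv2.INTER_CUBIC))
o,a,f=cl(); print(a,f)
p=CO+d2(CY)*(-.062-.133)
for z in (.0475,.049):
    env.line_to([*p,z],rotation=Rd(CY),vel=.02); o,a,f=cl(); print(z,round(o["clock"],2),a,f,o["tcp_pos"][2],np.round(o["ft_torque"],2))
c=read_camera("wrist"); save(c,"w4.png")
E
```

```text
[-65.95   0.21] [-14.9  -1.1  17.8]
0.0475 9.28 [-62.27  -0.11] [ 0.1  0.2 -6.9] 0.0467150504298753 [ 0.01 -0.16 -0.01]
0.049 9.53 [-6.17e+01 -4.00e-02] [ 0.   0.6 -7.1] 0.04872808795495185 [ 0.01 -0.14  0.  ]
```

View pics/s4.png

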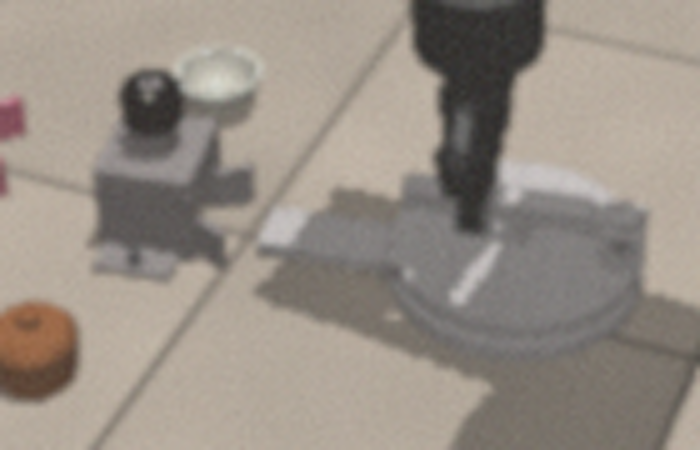

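View pics/w4.png

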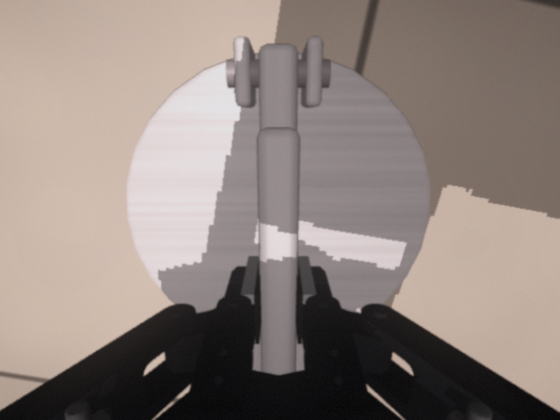

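The side view shows the tongue clear of the mouth, so the jam was friction from the arm pushing down. Raising the target slightly takes the 7 N weight off the counter. I'll slide it in with that weight relieved, about 0.4 mm up, which is below the pad's minimum clearance of 2.5 mm.

```bash
sed -i 's/z=.0462$/z=.0470/' h.py; python3 - <<'E'
from h import *
adv([-.060],.02,None); env.sleep(.2); print(cl()[1:],env.observe()["tcp_pos"][2])
adv([-.045,-.03,-.010,.005],.03,8)
print(env.observe()["tcp_pos"][2])
E
```

```text
-0.06 False 9.88 tip [-5.983e+01 -1.000e-02] f [ 0.5 -0.1 -6.7] [ 0.09 -0.08 -0.  ]
(array([-6.005e+01,  1.000e-02]), array([ 0.7, -0.5, -7.2])) 0.0470034911588614
-0.045 False 10.72 tip [-45.2    0.07] f [ 0.4 -0.3 -7.2] [ 0.   -0.12 -0.01]
-0.03 False 11.38 tip [-30.21   0.06] f [-0.5 -0.3 -7.7] [ 0.08 -0.1   0.03]
-0.01 False 12.19 tip [-10.39   0.09] f [-0.7  1.1 -7.3] [ 0.02 -0.07  0.02]
0.005 False 12.84 tip [4.82 0.04] f [ 0.4 -0.4 -7.3] [-0.01 -0.13  0.04]
0.04686505280110444
```

```bash
python3 - <<'E'
from h import *
s=adv([.012,.017],.02,5)
if not s: adv([.030],.008,5)
env.sleep(.2); print(cl()[1:],env.observe()["tcp_pos"][2])
E
```

```text
0.012 False 13.34 tip [12.07 -0.02] f [-0.7  0.7 -6.5] [ 0.05 -0.13  0.03]
0.017 False 13.74 tip [17.26 -0.03] f [ 0.1  0.3 -7.3] [ 0.05 -0.16 -0.03]
0.03 True 14.66 tip [21.79  0.08] f [-0.  -0.2  3.9] [-0.04 -0.22 -0.  ]
(array([21.74,  0.07]), array([1.2, 0.4, 6.8])) 0.046237696904797065
```

```bash
python3 - <<'E'
from h import *
def go(tip,z,F=None,v=.008):
    p=CO+d2(CY)*(tip-.133); s=env.line_to([*p,z],rotation=Rd(CY),vel=v,force_limit=F); o,a,f=cl(); print(tip,z,s,round(o["clock"],2),a,f,np.round(o["tcp_pos"][2],4),np.round(o["ft_torque"],2))
go(.0215,.0468); env.sleep(.2)
for t in (.0222,.023,.024,.025):
    go(t,.0468)
    if cl()[2][0]<-4: break
c=read_camera("side"); f=c["frame"][180:270,200:340,::-1]; cv2.imwrite("pics/s5.png",cv2.resize(f,None,fx=5,fy=5,interpolation=cv2.INTER_CUBIC))
E
```

```text
0.0215 0.0468 False 15.37 [21.16  0.09] [ 0.8 -0.3 -4.2] 0.0463 [ 0.06 -0.21 -0.02]
0.0222 0.0468 False 15.82 [21.37  0.14] [-1.1 -0.1 -6.2] 0.0463 [ 0.03 -0.09 -0.04]
0.023 0.0468 False 16.07 [22.36  0.1 ] [-0.9  0.2 -6.4] 0.0465 [-0.01  0.13  0.04]
0.024 0.0468 False 16.34 [22.39  0.11] [-6.  -0.8 -4.5] 0.0465 [-0.21  0.68  0.02]
```

View pics/s5.png

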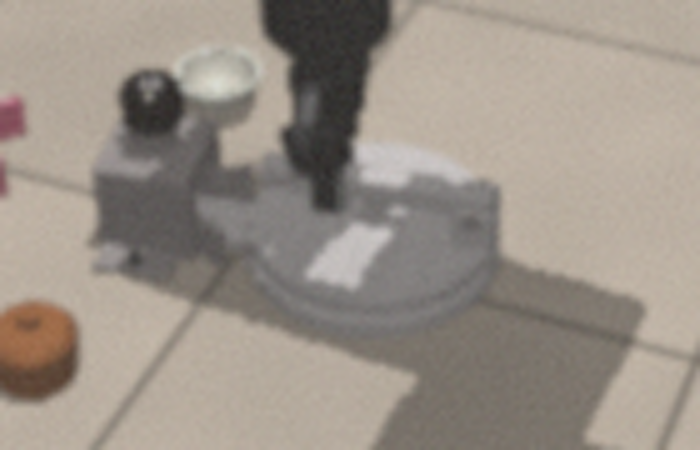

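The press is against the stop: position is held at 22.4 mm with 6 N of resistance, and the side view shows the tongue inside the slot. Now I'll set it down, release, back up and look at it.

```bash
python3 - <<'E'
from h import *
p=CO+d2(CY)*(.0226-.133)
env.line_to([*p,.0462],rotation=Rd(CY),vel=.01); env.sleep(.2)
print(cl()[1:],env.observe()["tcp_pos"])
env.open_gripper(); 
env.line_to([*p,.17],rotation=Rd(CY),vel=.12)
env.move_to([.57,.03,.24],Rd(CY))
o=env.observe(); c=read_camera("wrist"); save(c,"w6.png"); np.save("w6.npy",cloud(c,o)); print(o["clock"])
W=cloud(c,o)
S=W[:,150:420]; 
for lo,hi,nm in ((.1,.116,"knob"),(.057,.07,"bridge/bar"),(.007,.017,"tongue")):
    m=((S[...,2]>lo)&(S[...,2]<hi)).astype(np.uint8); n,lab,st,_=cv2.connectedComponentsWithStats(m)
    for k in range(1,n):
        if st[k,4]>150:
            P=S[lab==k]; r=cv2.minAreaRect((P[:,:2]*1000).astype(np.float32)); print(nm,st[k,4],np.round(r[0],1),np.round(r[1],1),round(r[2],1))
E
```

```text
(array([22.43,  0.1 ]), array([-4.9,  0.7, -3.3])) [0.59052744 0.02738466 0.04629801]
19.15
knob 983 [698.3  46.6] [36.4 35.1] 77.3
bridge/bar 2220 [564.   22.5] [141.5  15.6] 9.9
bridge/bar 1964 [699.3  46.2] [61.7 64.1] 10.2
tongue 907 [668.8  40.7] [47.3 35.8] 10.2
```

View pics/w6.png

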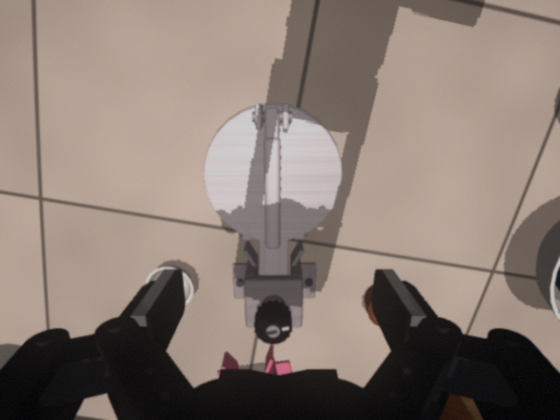

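The press sits straight in the slot (yaw about 10°) with its tongue under the bridge. The knob top at (272,325) shows a white tick and a slotted screw head, which will help check for slip. I'll check the press position again and then grip the knob.

```bash
python3 - <<'E'
from h import *
from scipy.optimize import least_squares
W=np.load("w6.npy"); S=W[110:230,190:350]; m=(S[...,2]>.022)&(S[...,2]<.036); Q=[]
for r in range(0,120):
    i=np.where(m[r])[0]
    if len(i)>30: Q+= [S[r,i[0],:2],S[r,i[-1],:2]]
Q=np.array(Q)*1e3
f=least_squares(lambda p:np.hypot(Q[:,0]-p[0],Q[:,1]-p[1])-p[2],[565,22,78],loss="soft_l1").x; r=f[:2]/1e3-CO
print("plate",np.round(f,1),"in clamp",d2(CY)@r*1e3,n2(CY)@r*1e3)
k=[.6988,.0463]; y0=0.9
env.move_to([*k,.16],Rd(y0))
c=read_camera("wrist"); save(c,"w7.png")
print(env.line_to([*k,.085],vel=.08,force_limit=10)); o=env.observe(); print(o["tcp_pos"],o["wrist_force"],o["ft_torque"])
env.gripper_close(); o=env.observe(); print(o["clock"],o["tcp_pos"],o["grip_width"],o["wrist_force"],o["ft_torque"],o["qpos"],o["tau"][5])
E
```

```text
plate [565.5  22.4  74.5] in clamp -136.10591028115704 -0.5190161855270798
False
[0.69938741 0.04629595 0.08557607] [0.71201837 0.01659909 0.35639816] [0.02193673 0.07787936 0.00313382]
21.5833 [0.69899596 0.04628059 0.08565188] 0.033446927877689006 [-0.15821708 -0.36204316  4.49048762] [-0.04434506  0.13393156 -0.03770762] [ 5.86828310e-03  6.04899006e-01  1.40253556e+00 -6.71466396e-05
  1.13341254e+00 -2.46492010e+00] 0.001945516123669222
```

View pics/w7.png

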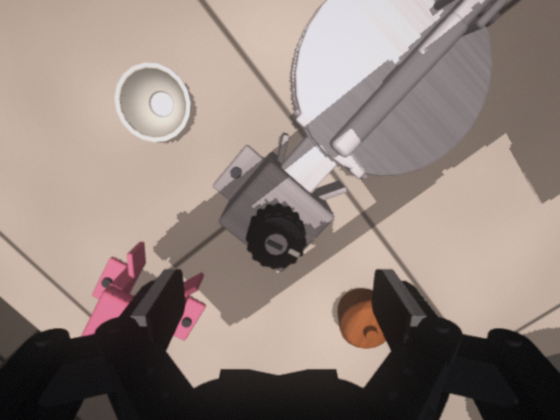

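The press measures at clamp x = -136.1 mm, so it is home, and the knob is gripped. Picture w7 shows the screw slot at (276,243) and the tick at (293,252), roughly in line. Turning now.

```bash
cat > turn.py <<'E'
from h import *
import sys
def turn(total,step,stopT=9):
    q=np.array(env.observe()["qpos"]); q0=q[5]; qt=q.copy()
    for i in range(int(round(total/step))):
        qt[5]+=step; env.move_joints(qt); o=env.observe()
        print(round(o["clock"],2),"q6",round(o["qpos"][5]+2.465,3),"Tz",round(o["ft_torque"][2],3),"tau",round(o["tau"][5],3),"F",np.round(o["wrist_force"],1),round(o["grip_width"],4))
        if abs(o["ft_torque"][2])>stopT: break
turn(float(sys.argv[1]),float(sys.argv[2]),*map(float,sys.argv[3:]))
E
python3 turn.py 0.8 0.1
```

```text
21.83 q6 0.098 Tz -0.22 tau 0.004 F [-0.5 -0.   0.9] 0.0334
22.08 q6 0.196 Tz -0.159 tau -0.012 F [-1.   1.1  1.4] 0.0335
22.33 q6 0.296 Tz -0.215 tau -0.018 F [-1.2  1.1  1.1] 0.0333
22.58 q6 0.395 Tz -0.13 tau -0.021 F [-1.   1.4  1.7] 0.0335
22.83 q6 0.495 Tz -0.165 tau -0.022 F [-0.8  1.6  1.8] 0.0337
23.08 q6 0.595 Tz -0.156 tau -0.022 F [-2.5  3.2  1.9] 0.0337
23.33 q6 0.695 Tz -0.162 tau 0.007 F [-2.8  3.2  2.9] 0.0336
23.58 q6 0.795 Tz -0.163 tau 0.039 F [-2.6  4.   3.2] 0.0336
```

```bash
python3 turn.py 0.5 0.1 0.29
```

```text
23.83 q6 0.89 Tz -0.092 tau 0.058 F [-2.   4.1  2.4] 0.0336
24.08 q6 0.99 Tz -0.069 tau 0.1 F [-1.8  3.1  3.1] 0.0333
24.33 q6 1.09 Tz -0.091 tau 0.132 F [-2.2  4.5  2.4] 0.0337
24.58 q6 1.19 Tz -0.016 tau 0.057 F [-2.1  4.   3.1] 0.0335
24.83 q6 1.29 Tz -0.021 tau 0.079 F [-1.8  5.7  2.8] 0.0335
```

```bash
cat > turn2.py <<'E'
from h import *
import sys
q=np.array(env.observe()["qpos"]); qt=q.copy(); qt[5]+=.008
for i in range(int(sys.argv[1])):
    qt[5]+=.1; env.move_joints(qt); T=[];t=[];
    for k in range(4): o=env.observe(); T.append(o["ft_torque"][2]); t.append(o["tau"][5]); env.sleep(.02)
    print(round(o["clock"],2),"q6",round(o["qpos"][5]+2.465,3),"Tz",np.round(T,3),"tau",np.round(t,3),"F",np.round(o["wrist_force"],1),np.round(o["tcp_pos"],4))
E
python3 turn2.py 2
```

```text
25.13 q6 1.393 Tz [-0.034  0.001  0.04   0.107] tau [0.129 0.069 0.059 0.079] F [-1.9  4.6  2.4] [0.6988 0.0471 0.0856]
25.45 q6 1.495 Tz [-0.029 -0.015 -0.028 -0.08 ] tau [ 0.08   0.006 -0.023 -0.033] F [-1.3  4.8  2.5] [0.6989 0.0472 0.0856]
```

The torque readings are noisy. They shift between about 0.8 and 1.2 rad and look level after that. I'll let go and compare the tick with the screw slot.

```bash
python3 - <<'E'
from h import *
env.open_gripper(); o=env.observe(); p=o["tcp_pos"]
env.line_to([p[0],p[1],.16],vel=.15)
o=env.observe(); c=read_camera("wrist"); save(c,"w8.png"); print(o["clock"],o["tcp_pos"],o["ft_torque"],o["wrist_force"])
a=cv2.imread("pics/w7.png")[195:280,230:320]; b=c["frame"][195:280,230:320,::-1]
cv2.imwrite("pics/c8.png",cv2.resize(np.hstack([a,b]),None,fx=4.4,fy=4.4,interpolation=cv2.INTER_CUBIC))
E
```

```text
26.675 [0.69843116 0.04673741 0.15959595] [-0.00287881  0.0086141   0.00695334] [-0.45865915  0.51305334 -0.18899793]
```

View pics/c8.png

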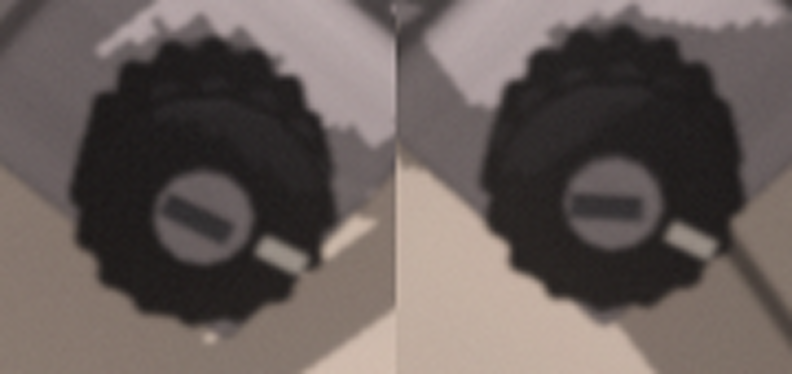

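View pics/w8.png

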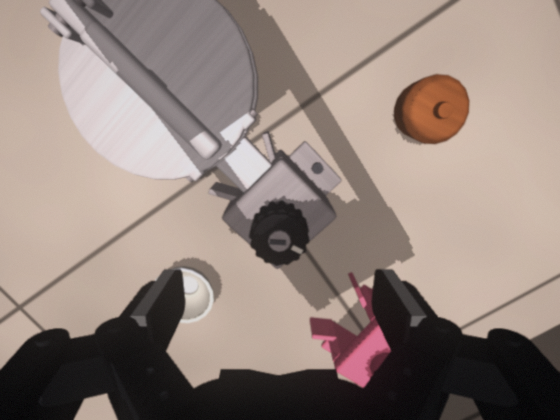

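The crops settle it. Before turning, the slot and tick were in line (25° and 26°). Now the slot is at about 2° and the tick still at 26°, so the knob has slipped about 0.4 rad, inside the 0.1–0.785 rad window. Last, I'll check that the press is still home.

```bash
python3 - <<'E'
from h import *
from scipy.optimize import least_squares
env.move_to([.57,.03,.24],Rd(CY))
o=env.observe(); c=read_camera("wrist"); save(c,"w9.png"); W=cloud(c,o); S=W[110:230,190:350]; m=(S[...,2]>.022)&(S[...,2]<.036); Q=[]
for r in range(120):
    i=np.where(m[r])[0]
    if len(i)>30: Q+= [S[r,i[0],:2],S[r,i[-1],:2]]
Q=np.array(Q)*1e3
f=least_squares(lambda p:np.hypot(Q[:,0]-p[0],Q[:,1]-p[1])-p[2],[565,22,78],loss="soft_l1").x; r=f[:2]/1e3-CO
print("plate in clamp",d2(CY)@r*1e3,n2(CY)@r*1e3, "z",np.median(S[...,2][m]),o["clock"])
E
```

```text
plate in clamp -136.0775166581478 -0.5211405255840128 z 0.029061244821001163 27.5083
```

View pics/w9.png

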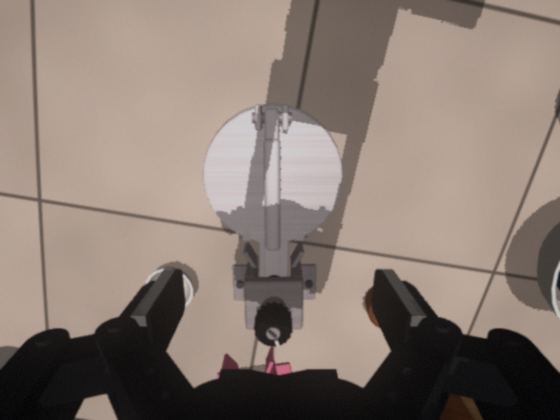

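The press is still home at clamp x = -136.1 mm and lying flat. The dish (165,290) and the cellar (385,300) are where they were, and the gripper is clear.

```bash
python3 -c "
from h import *
env.hand_in(); print(env.observe()['clock'])"
```

```text
the job is handed in; nothing more can be done
the job is handed in; nothing more can be done
```

The press is home in the clamp and the knob is tightened to its slip. I let go and handed the job in at about 27.5 s of the 61 s limit; no verdict is reported.

- **Sliding in:** I gripped the lever bar, turned the press to the clamp's yaw and slid the tongue in. On the first tries the arm pushed the press down and friction jammed it. I then carried its weight (lifted up to about 2 mm at the mouth, about 0.4 mm on the way in). The tongue met the stop at about 6 N, well under 22 N, and I set the press down and released it.
- **Tightening:** I turned the knob about 1.5 rad clockwise in one grip. The torque readings were too noisy to show the slip clearly. The picture settles it: the tick and the screw slot lined up before turning and differ by about 23° now, so the knob slipped about 0.4 rad (allowed 0.1 to 0.785).
- **Last checks:**
  - The press origin is at clamp x = -136.1 mm (nominal -136), y = -0.5 mm, and its plate top is 29 mm high, so it lies flat.
  - The gripper is clear of everything.
  - The cellar and dish looked undisturbed. I did not measure the bowls, tub, whisk or jar again, but the arm stayed away from them.
  - I could not measure the pad's force directly; I infer it from the slip.

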